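Dip the glue brush in the matching pot and glue the half-lap

TASK

Put glue on the joint of the rail that lies between the bench stops: take the glue brush from its sloping stand, dip its bristles well down into the pot that suits that rail's wood (brown pot for the dark walnut rail, cream pot for the pale maple rail), then press the bristles lightly onto the floor of that rail's notch for a moment. Finally lean the brush back in its stand as it was and leave it there. Keep the brush out of the other pot and off the other rail, and do not knock over or push about the pots, the rails or the things lying around.

Things in the scene. Friction and masses are not known exactly. Their poses are not given: they have to be found in the camera images.
- brush: Loose flat glue brush, 40 g, 190 mm long: wooden handle 26 wide, 8 thick; ferrule and black bristles (71 mm together, rigid) 36 wide, 11 thick. Origin midway along it on its lower face; own y from bristles (-95) to handle end (+95), x across, z up off its face. Starts leaning in the stand at 60 deg, bristles down; the top 85 mm of handle is free to grip from above across its width.
- bristle_tip (a point): Middle of the bristles' end edge of the brush (95 mm from its origin along the brush).
- brush_handle (a point): Point to grip: middle of the brush handle, 35 mm below the handle's end, 155 mm from the bristles' end. Its axes are the brush's: x is across the handle's width.
- brush_stand: Grey folded-steel brush stand, fixed; base 80 x 130 x 4 mm, origin centred under it. A channel 44 mm wide with 10 mm flared lips rises at 60 deg toward its own -y; a toe closes its low end. The brush lies flat in it, bristles on the toe pointing down and to the stand's +y: bristle_tip at (0, 50, 21) mm, brush_handle at (0, -28, 155) mm in the stand's frame.
- brown_pot: Dark brown round open plastic glue pot, loose, 0.4 kg, 72 mm high, 80 mm outside diameter (85 mm over the rim bead), mouth 73 mm inside, 66 mm inside just above the floor, floor 5 mm thick. For the walnut rail. Origin at the centre of its underside.
- brown_pot_mouth (a point): Centre of the brown pot's mouth, level with its rim (72 mm above the bench).
- cream_pot: Cream coloured round open plastic glue pot, same shape and size as the brown one. For the maple rail. Origin at the centre of its underside.
- cream_pot_mouth (a point): Centre of the cream pot's mouth, level with its rim (72 mm above the bench).
- bench_stop: Low plywood fence with two end blocks, fixed to the bench, 16 mm high: one rail lies between the end blocks (190 mm apart) against the fence on the far (+x) side. Origin at the bench, where the middle of that rail is. Its y axis runs along the rail.
- stop_centre (a point): The middle of the bench stop at the bench top: the rail whose notch is above this point is the one to glue.
- walnut_rail: Dark walnut rail, loose, 0.35 kg, 180 mm long (its y), 50 wide (x), 40 high, with a half-lap notch across its middle: 60 mm long along y, open at both sides, floor 20 mm above the bench. Origin centred under it. Either it or the maple rail lies between the bench stops; the other is set aside to the left.
- walnut_rail_notch (a point): Centre of the floor of the walnut rail's notch, 20 mm above the bench.
- maple_rail: Pale maple rail, same shape, size and notch as the walnut one.
- maple_rail_notch (a point): Centre of the floor of the maple rail's notch, 20 mm above the bench.
- spring_clamp: Bystander: orange and black spring clamp, 51 x 106 x 24 mm, lying loose. Leave alone.
- masking_tape: Bystander: roll of masking tape, 98 mm across, 24 mm high, lying loose. Leave alone.
- sanding_block: Bystander: cream sanding block, 64 x 117 x 28 mm, lying loose. Leave alone.
Things that resemble listed ones, but are neither listed nor needed, are in the scene too. Leave any purple look-alike of the cream_pot alone.

How it is judged:
On the way, in this order (a step that is already met when the one before it is completed fails the run):
1. The bristles are dipped into the pot that suits the rail in the bench stop (end of the bristles at least 20 mm below the rim) (((horizontal distance between walnut_rail_notch and stop_centre below 0.02 m and horizontal distance between bristle_tip and brown_pot_mouth below 0.034 m and z of bristle_tip in the frame of brown_pot_mouth between -0.072 and -0.02 m) or (horizontal distance between maple_rail_notch and stop_centre below 0.02 m and horizontal distance between bristle_tip and cream_pot_mouth below 0.034 m and z of bristle_tip in the frame of cream_pot_mouth between -0.072 and -0.02 m))), for 0.1 s.
2. The bristles press on the floor of the notch of the rail in the bench stop (((horizontal distance between walnut_rail_notch and stop_centre below 0.02 m and x of bristle_tip in the frame of walnut_rail_notch between -0.03 and 0.03 m and y of bristle_tip in the frame of walnut_rail_notch between -0.03 and 0.03 m and z of bristle_tip in the frame of walnut_rail_notch below 0.016 m and contact force between brush and walnut_rail above 0.3 N) or (horizontal distance between maple_rail_notch and stop_centre below 0.02 m and x of bristle_tip in the frame of maple_rail_notch between -0.03 and 0.03 m and y of bristle_tip in the frame of maple_rail_notch between -0.03 and 0.03 m and z of bristle_tip in the frame of maple_rail_notch below 0.016 m and contact force between brush and maple_rail above 0.3 N))), for 0.2 s.
At the end, for the whole second after the job is handed in: The brush lies at rest in its stand as at the start (end of the bristles within 20 mm of its starting place, handle grip point within 25 mm of its starting place), released; the rail is still between the bench stops and both pots stand upright (distance of bristle_tip from where it was at the start of the episode below 0.02 m and distance of brush_handle from where it was at the start of the episode below 0.025 m and linear speed of brush below 0.02 m/s and angular speed of brush below 0.2 rad/s and horizontal distance between any of walnut_rail_notch, maple_rail_notch and stop_centre below 0.02 m and angle between each of brown_pot, cream_pot's own z axis and vertical below 0.1 rad); the robot touches nothing.
It fails at once if the brush dips into the pot that does not suit the rail in the bench stop ((horizontal distance between walnut_rail_notch and stop_centre below 0.02 m and horizontal distance between bristle_tip and cream_pot_mouth below 0.034 m and z of bristle_tip in the frame of cream_pot_mouth between -0.072 and -0.004 m) or (horizontal distance between maple_rail_notch and stop_centre below 0.02 m and horizontal distance between bristle_tip and brown_pot_mouth below 0.034 m and z of bristle_tip in the frame of brown_pot_mouth between -0.072 and -0.004 m)).
It fails at once if the brush touches the rail that is set aside ((horizontal distance between walnut_rail_notch and stop_centre below 0.02 m and contact force between brush and maple_rail above 0.3 N) or (horizontal distance between maple_rail_notch and stop_centre below 0.02 m and contact force between brush and walnut_rail above 0.3 N)).
It fails at once if the bristles are pressed hard on the rail (over 20 N) (contact force between brush and walnut_rail above 20 N or contact force between brush and maple_rail above 20 N).
It fails at once if a pot is pushed more than 25 mm or tipped (distance of any of brown_pot, cream_pot from where it was at the start of the episode above 0.025 m or angle between any of brown_pot, cream_pot's own z axis and vertical above 0.35 rad).
It fails at once if a rail or a bystander is pushed more than 20 mm (distance of any of walnut_rail, maple_rail, spring_clamp, masking_tape, sanding_block from where it was at the start of the episode above 0.02 m).
It also fails if it takes over 58 s, if anything falls off the work surface, if the arm or the gripper's body presses on something with over 40 N, if the wrist force passes 120 N, or if a joint passes its speed limit or range.

ROBOT

A 6-joint arm with a two-finger parallel gripper is mounted at the origin on the work surface; the furniture and walls round the work are solid. World frame = base frame: x ahead of the robot, y to its left, z up, the work surface at z = 0. Lengths are in m, angles in rad, forces in N, time in s.
With the tool pointing down it reaches from about 0.325 to 1 m from the base axis. Payload 5.1 kg.
Tool frame: the origin (TCP) lies on the centre line of the jaws, within the pads' length; the fingertips stand 8 mm ahead of it and the grasp point (between the pads) lies 11 mm behind it; z points along the fingers, y is the line along which they close (so a half turn about z gives the same grasp; the last joint's range is limited). The gripper opens to 85 mm and grips with 20 to 120 N. Pads are 22 mm wide; open, the fingers measure 114 mm over their backs; the gripper's body (76 mm by 85 mm) begins 54 mm behind the grasp point. The pads swing forward as they close: fully open they stand 13 mm farther back than shut.
Start: joints at [1.049, 0.124, 1.65, -0, 1.367, -0.083], TCP at [0.276, 0.588, 0.239] pointing down, gripper open.
Joint ranges: [-2.61, 2.61], [-1.02, 2.33], [0.03, 2.71], [-1.35, 4.49], [0.32, 2.68], [-2.91, 2.91]. Speed limits (rad/s): [2.57, 2.57, 3.14, 3.14, 3.14, 3.14].

INTERFACE

Orientations are given as a rotation vector (axis times angle).
In Python, from workcell import read_state, snapshot, camera_info, finish_job, boxes_of gives the robot as it stands.
- The arm moves only by the tool jog_arm, never from a script. Its argument "rows" is a list of rows, each an object of numbers: "fingers": the closure, from -1 (fully open) to 1 (shut); "x", "y", "z": the shift along the tool's x, y, z normalised to -1 to 1, where 1 is 30 mm; "spin": the turn about the tool's z normalised to -1 to 1, where 1 is 0.12 rad. A call has 1 to 20 rows; each row shifts and turns the commanded pose from where the row before left it, along the tool's axes as they then stand; what a row does not reach is not made up. A row lasts 1/12 s, in which the tool goes at most 41.7 mm and 7.16 degrees, less where a joint would pass 70% of its speed; a pose out of reach is approached as far as the arm can. A call with a number of a shift or a turn outside -1 to 1 is refused whole. A call with a gripper value outside its range is refused whole. The fingers move at their own pace and stop on an object; "force" is the grip in N (left out, the last holds). Time passes only in rows, so rows that do not move let the fingers close. It gives the time, the measured TCP pose, the force, the opening and the grip force at its end, in the units of the state.
- read_state(): the state, without advancing time (a new reading comes with each control period).
- snapshot(name): name is "scene" or "top" or "wrist"; returns (picture, depth): 420x560x3 uint8, red, green, blue; 420x560 float32, m along the optical axis (not along the pixel's ray), 0 where there is no reading.
- camera_info(name): a dict with "mtx" (3x3 intrinsics, pixels), "camera_from_world" (4x4, takes a point from world to camera coordinates). Camera axes: x right, y down, z forward; pixel columns grow to the right and rows downward; lengths in m; the calibration is good to about 2 mm. A picture is of the moment at which its call begins: read the wrist's pose just before it. camera_info takes no time and is no camera call; for the wrist camera it gives the pose at the moment of the call.
- finish_job(): hands the job in; it is judged then, once.
Trained networks look in the newest picture that a camera, given by its name, has taken for a name from the list of things; names that differ only in an ending like _2 or _b are one class to them, and where a whole thing is asked for, a point or a joint stands for the part that bears it (a point fixed in the world has none). Each returns a list of dicts, best first, with "p" (0 to 1); they miss things now and then, are a little off and sometimes report something else, mostly with a low value. They report only what shows in the picture. A call takes as long as a camera call. They do not tell look-alikes from the thing itself.
- boxes_of(target, camera): "pixel" ([column, row] in pixels, amid what is visible of it).
The state is a dict: "clock": time; "joint_positions": joint angles; "joint_vel": joint speeds; "joint_efforts": joint torques, N m; "tool_pos": TCP position; "tool_rot": TCP orientation; "contact_force": force on the tool from outside, world axes, zero at the start; "moment": the same for the moment, N m; "width": finger opening in m; "gripper_force": force on a finger pad.
Only numpy, scipy, OpenCV 4.12 (cv2) and the standard library are available. Lean on these libraries where they do the work, as an engineer would, in place of code of your own. Each camera call takes 0.05 s, during which the arm holds its last target. There are 200 camera calls.

## Working session

There is one attempt and no reset: what is moved stays moved. The work goes in short steps, Python scripts to look and compute and a tool call to move; the robot and the scene stay as the last step left them, time stands still between calls to the robot, and variables do not carry over. Pictures are saved under pics/ and viewed, at most 10 in all, crops included, and the job is handed in when it is done.

Besides the shell and the picture viewer there is one more tool, called as name([rows], argument=value, ...), one row to a line, values as JSON. jog_arm: Moves the arm, as the interface text tells. Its arguments: {"type":"object","properties":{"rows":{"type":"array"},"force":{"type":"number"}},"required":["rows"]}

```bash
mkdir -p pics
cat > h.py <<'E'
import numpy as np, cv2
from workcell import *
def snap(cam):
    ci=camera_info(cam); im,d=snapshot(cam); return im,d,np.array(ci["mtx"]),np.linalg.inv(np.array(ci["camera_from_world"]))
def cloud(d,K,T):
    v,u=np.indices(d.shape); P=np.stack([(u-K[0,2])/K[0,0]*d,(v-K[1,2])/K[1,1]*d,d],-1)
    W=P@T[:3,:3].T+T[:3,3]; W[d==0]=np.nan; return W
E
python3 - <<'E'
from h import *
np.set_printoptions(precision=3,suppress=True)
ims=[]
for c in ["top","scene"]:
    im,d,K,T=snap(c); W=cloud(d,K,T); np.save(c+"W.npy",W); cv2.imwrite(c+".png",im[:,:,::-1]); 
    cv2.imwrite(f"pics/{c}1.png",im[:,:,::-1]); print(c,T[:3,3],T[:3,2])
    for t in ["brush","brush_handle","brush_stand","brown_pot","cream_pot","bench_stop","walnut_rail","maple_rail"]:
        for b in boxes_of(t,c)[:3]:
            u,v=map(int,b["pixel"]); print(t,round(b["p"],2),u,v,W[v,u])
print(read_state())
E
```

```text
top [ 0.377 -0.063  1.648] [ 0.117  0.006 -0.993]
brush 0.85 339 208 [ 0.559 -0.246  0.091]
brush_handle 0.72 342 211 [ 0.548 -0.253  0.111]
brush_handle 0.2 259 235 [ 0.477 -0.004  0.019]
brush_stand 0.79 335 213 [ 0.544 -0.235  0.084]
cream_pot 0.92 389 221 [ 0.531 -0.416  0.003]
cream_pot 0.84 287 171 [ 0.685 -0.088  0.008]
bench_stop 0.71 257 224 [0.511 0.003 0.018]
bench_stop 0.29 287 173 [ 0.679 -0.088  0.007]
walnut_rail 0.62 183 249 [0.427 0.233 0.018]
maple_rail 0.73 261 230 [ 0.492 -0.01   0.019]
maple_rail 0.17 186 250 [0.424 0.224 0.018]
scene [-0.146 -1.082  0.929] [ 0.475  0.694 -0.541]
brush 0.72 323 241 [ 0.53  -0.295  0.172]
brush_handle 0.73 322 243 [ 0.533 -0.288  0.161]
brush_handle 0.42 242 239 [0.469 0.005 0.022]
brush_stand 0.8 315 278 [ 0.556 -0.241  0.002]
brush_stand 0.41 285 194 [0.675 0.076 0.075]
brown_pot 0.57 286 195 [0.673 0.067 0.077]
cream_pot 0.9 310 226 [ 0.633 -0.113  0.074]
cream_pot 0.63 347 304 [ 0.549 -0.382  0.019]
bench_stop 0.95 266 257 [ 0.486 -0.101  0.016]
bench_stop 0.44 314 225 [ 0.645 -0.117  0.075]
walnut_rail 0.85 195 213 [0.403 0.181 0.044]
maple_rail 0.6 245 240 [ 0.473 -0.007  0.025]
{'clock': 0.9, 'joint_positions': array([ 1.049,  0.124,  1.65 ,  0.   ,  1.368, -0.083]), 'joint_vel': array([ 0.   ,  0.   ,  0.   , -0.   , -0.002, -0.001]), 'joint_efforts': array([  0.001, -42.357, -36.577,  -0.   ,   0.   ,  -0.   ]), 'tool_pos': array([0.276, 0.588, 0.239]), 'tool_rot': array([-0.684, -3.066,  0.   ]), 'contact_force': array([ 0.008, -0.017,  0.594]), 'moment': array([ 0.008, -0.022, -0.023]), 'gripper_force': 0.0, 'width': 0.0856410411368177}
```

View pics/top1.png

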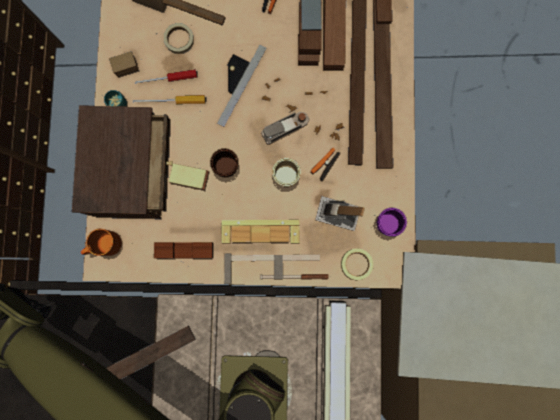

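View pics/scene1.png

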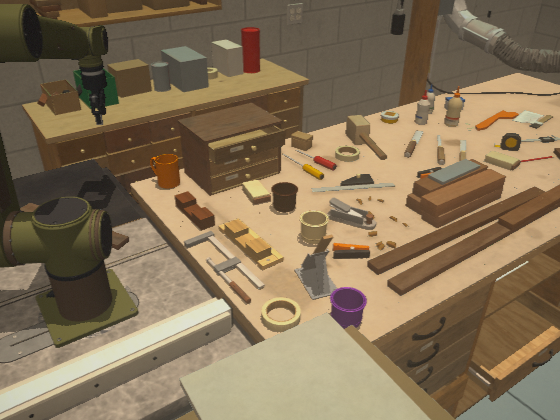

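The top view shows a pale rail (261,231) between the stops and the dark walnut set aside at (183,250). So maple is the rail, and the pot is the cream one at (286,173). The purple look-alike is at (390,222), and the stand is at (338,212) with the brush handle pointing right (-y).

Run:
```python
from h import *
np.set_printoptions(precision=3,suppress=True)
ci=camera_info("wrist"); T=np.linalg.inv(ci["camera_from_world"]); s=read_state()
from scipy.spatial.transform import Rotation as R
Rt=R.from_rotvec(s["tool_rot"]).as_matrix(); print("cam in tool",Rt.T@(T[:3,3]-s["tool_pos"]),"\n",Rt.T@T[:3,:3],ci["mtx"],"\n",Rt)
for c in ["top","scene"]:
    W=np.load(c+"W.npy"); im=cv2.imread(c+".png")
    def box(x0,x1,y0,y1,z0,z1):
        m=(W[...,0]>x0)&(W[...,0]<x1)&(W[...,1]>y0)&(W[...,1]<y1)&(W[...,2]>z0)&(W[...,2]<z1); return m
    m=box(.45,.63,-.36,-.17,.1,.22); p=W[m]; print(c,"handle",len(p),p.mean(0),p[p[:,2].argmax()])
    q=p-p.mean(0); print(np.linalg.svd(q,full_matrices=False)[2])
    for n,b in dict(cream=(.58,.74,-.18,-.03,.06,.09),brown=(.6,.78,.0,.14,.06,.09),rail=(.44,.54,-.11,.11,.033,.05)).items():
        p=W[box(*b)]
        if n!='rail':
            (cx,cy),r=cv2.minEnclosingCircle(p[:,:2].astype(np.float32)); print(c,n,len(p),cx,cy,r,p[:,2].mean())
        else: print(c,n,len(p),cv2.minAreaRect(p[:,:2].astype(np.float32)),p.mean(0))
    p=W[box(.44,.66,-.36,-.1,.002,.009)];
```

```text
cam in tool [ 0.065  0.    -0.135] 
 [[ 0.    -0.965 -0.261]
 [ 1.     0.     0.   ]
 [-0.    -0.261  0.965]] [[298.229   0.    282.035]
 [  0.    298.229 212.568]
 [  0.      0.      1.   ]] 
 [[-0.905  0.425 -0.   ]
 [ 0.425  0.905  0.   ]
 [ 0.    -0.    -1.   ]]
top handle 242 [ 0.547 -0.275  0.144] [ 0.552 -0.299  0.194]
[[-0.125 -0.461  0.879]
 [-0.97   0.241 -0.011]
 [ 0.206  0.854  0.477]]
top cream 237 0.6710745692253113 -0.08440940082073212 0.04474974051117897 0.07158409586589554
top brown 188 0.6965245604515076 0.1068306565284729 0.04506334289908409 0.07205836063940567
top rail 595 ((0.48008689284324646, -0.007939949631690979), (0.0473882295191288, 0.18002009391784668), 1.2422943115234375) [ 0.48  -0.008  0.041]
scene handle 237 [ 0.542 -0.278  0.143] [ 0.535 -0.299  0.188]
[[ 0.096  0.455 -0.886]
 [ 0.951 -0.304 -0.053]
 [-0.293 -0.837 -0.461]]
scene cream 262 0.6667691469192505 -0.08069579303264618 0.04820566624403 0.06884033982706612
scene brown 156 0.694920003414154 0.1068466305732727 0.04573480412364006 0.06945816399779094
scene rail 496 ((0.47853952646255493, -0.005615800619125366), (0.054573506116867065, 0.1866336613893509), 1.2859461307525635) [ 0.477 -0.014  0.04 ]
```

jog_arm([
  {"fingers": -1, "spin": 0.96, "z": -0.2},
  {"spin": 0.96, "z": -0.2},
  {"spin": 0.96, "z": -0.2},
  {"spin": 0.96, "z": -0.2},
  {"spin": 0.96, "z": -0.2},
  {"spin": 0.96, "z": -0.2},
  {"spin": 0.96, "z": -0.2},
  {"spin": 0.96, "z": -0.2},
  {"spin": 0.96, "z": -0.2},
  {"spin": 0.96, "z": -0.2},
  {"spin": 0.96, "z": -0.2},
  {"spin": 0.96, "z": -0.2},
])

```text
invalid input at $.rows[0]: expected keys fingers, x, y, z, spin
```

jog_arm([
  {"x": -0.95, "y": 0.57},
  {"x": -0.95, "y": 0.57},
  {"x": -0.95, "y": 0.57},
  {"x": -0.95, "y": 0.57},
  {"x": -0.95, "y": 0.57},
  {"x": -0.95, "y": 0.57},
  {"x": -0.95, "y": 0.57},
  {"x": -0.95, "y": 0.57},
  {"x": -0.95, "y": 0.57},
  {"x": -0.95, "y": 0.57},
  {"x": -0.95, "y": 0.57},
  {"x": -0.95, "y": 0.57},
  {"x": -0.95, "y": 0.57},
  {"x": -0.95, "y": 0.57},
])

```text
invalid input at $.rows[0]: expected keys fingers, x, y, z, spin
```

jog_arm([
  {"x": -0.95, "y": 0.56},
  {"x": -0.95, "y": 0.56},
  {"x": -0.95, "y": 0.56},
  {"x": -0.95, "y": 0.56},
  {"x": -0.95, "y": 0.56},
  {"x": -0.95, "y": 0.56},
  {"x": -0.95, "y": 0.56},
  {"x": -0.95, "y": 0.56},
  {"x": -0.95, "y": 0.56},
  {"x": -0.95, "y": 0.56},
  {"x": -0.95, "y": 0.56},
  {"x": -0.95, "y": 0.56},
  {"x": -0.95, "y": 0.56},
  {"x": -0.2},
  {},
])

```text
invalid input at $.rows[0]: expected keys fingers, x, y, z, spin
```

jog_arm([
  {"fingers": -1, "x": 0, "y": 0, "z": -0.2, "spin": 0.96},
  {"fingers": -1, "x": 0, "y": 0, "z": -0.2, "spin": 0.96},
  {"fingers": -1, "x": 0, "y": 0, "z": -0.2, "spin": 0.96},
  {"fingers": -1, "x": 0, "y": 0, "z": -0.2, "spin": 0.96},
  {"fingers": -1, "x": 0, "y": 0, "z": -0.2, "spin": 0.96},
  {"fingers": -1, "x": 0, "y": 0, "z": -0.2, "spin": 0.96},
  {"fingers": -1, "x": 0, "y": 0, "z": -0.2, "spin": 0.96},
  {"fingers": -1, "x": 0, "y": 0, "z": -0.2, "spin": 0.96},
  {"fingers": -1, "x": 0, "y": 0, "z": -0.2, "spin": 0.96},
  {"fingers": -1, "x": 0, "y": 0, "z": -0.2, "spin": 0.96},
  {"fingers": -1, "x": 0, "y": 0, "z": -0.2, "spin": 0.96},
  {"fingers": -1, "x": 0, "y": 0, "z": -0.2, "spin": 0.96},
  {"fingers": -1, "x": 0, "y": 0, "z": 0, "spin": 0},
])

```text
clock: 1.98
tool_pos: [0.2765, 0.5889, 0.3131]
tool_rot: [-2.482, -1.924, -0.004]
contact_force: [-0.4, 1.0, 0.8]
width: 0.0854
gripper_force: 0.0
```

jog_arm([
  {"fingers": -1, "x": -0.95, "y": 0.57, "z": 0, "spin": 0},
  {"fingers": -1, "x": -0.95, "y": 0.57, "z": 0, "spin": 0},
  {"fingers": -1, "x": -0.95, "y": 0.57, "z": 0, "spin": 0},
  {"fingers": -1, "x": -0.95, "y": 0.57, "z": 0, "spin": 0},
  {"fingers": -1, "x": -0.95, "y": 0.57, "z": 0, "spin": 0},
  {"fingers": -1, "x": -0.95, "y": 0.57, "z": 0, "spin": 0},
  {"fingers": -1, "x": -0.95, "y": 0.57, "z": 0, "spin": 0},
  {"fingers": -1, "x": -0.95, "y": 0.57, "z": 0, "spin": 0},
  {"fingers": -1, "x": -0.95, "y": 0.57, "z": 0, "spin": 0},
  {"fingers": -1, "x": -0.95, "y": 0.57, "z": 0, "spin": 0},
  {"fingers": -1, "x": -0.95, "y": 0.57, "z": 0, "spin": 0},
  {"fingers": -1, "x": -0.95, "y": 0.57, "z": 0, "spin": 0},
  {"fingers": -1, "x": -0.95, "y": 0.57, "z": 0, "spin": 0},
  {"fingers": -1, "x": -0.95, "y": 0.57, "z": 0, "spin": 0},
])

```text
clock: 3.15
tool_pos: [0.4092, 0.141, 0.3112]
tool_rot: [2.478, 1.931, 0.001]
contact_force: [0.6, 0.7, -0.2]
width: 0.0851
gripper_force: 0.0
```

jog_arm([
  {"fingers": -1, "x": -0.95, "y": 0.56, "z": 0, "spin": 0},
  {"fingers": -1, "x": -0.95, "y": 0.56, "z": 0, "spin": 0},
  {"fingers": -1, "x": -0.95, "y": 0.56, "z": 0, "spin": 0},
  {"fingers": -1, "x": -0.95, "y": 0.56, "z": 0, "spin": 0},
  {"fingers": -1, "x": -0.95, "y": 0.56, "z": 0, "spin": 0},
  {"fingers": -1, "x": -0.95, "y": 0.56, "z": 0, "spin": 0},
  {"fingers": -1, "x": -0.95, "y": 0.56, "z": 0, "spin": 0},
  {"fingers": -1, "x": -0.95, "y": 0.56, "z": 0, "spin": 0},
  {"fingers": -1, "x": -0.95, "y": 0.56, "z": 0, "spin": 0},
  {"fingers": -1, "x": -0.95, "y": 0.56, "z": 0, "spin": 0},
  {"fingers": -1, "x": -0.95, "y": 0.56, "z": 0, "spin": 0},
  {"fingers": -1, "x": -0.95, "y": 0.56, "z": 0, "spin": 0},
  {"fingers": -1, "x": -0.95, "y": 0.56, "z": 0, "spin": 0},
  {"fingers": -1, "x": 0, "y": 0, "z": 0, "spin": 0},
  {"fingers": -1, "x": 0, "y": 0, "z": 0, "spin": 0},
])

```text
clock: 4.4
tool_pos: [0.5288, -0.2717, 0.3102]
tool_rot: [-2.48, -1.926, 0.001]
contact_force: [-0.2, 0.9, -0.1]
width: 0.0855
gripper_force: 0.0
```

Run:
```python
from h import *
np.set_printoptions(precision=4,suppress=True)
s=read_state(); print(s["tool_pos"],s["tool_rot"],s["clock"],s["joint_positions"])
im,d,K,T=snap("wrist"); W=cloud(d,K,T); np.save("w1.npy",W); cv2.imwrite("w1.png",im[:,:,::-1]); cv2.imwrite("pics/w1.png",im[:,:,::-1])
for t in ["brush","brush_handle","brush_stand"]:
    for b in boxes_of(t,"wrist")[:2]:
        u,v=map(int,b["pixel"]); print(t,b["p"],u,v,W[v,u])
m=(W[...,2]>.115)&(W[...,2]<.2)&(abs(W[...,0]-.545)<.06)&(abs(W[...,1]+.28)<.08); p=W[m]; print(len(p),p.mean(0)); print(np.linalg.svd(p-p.mean(0),full_matrices=False)[2])
```

```text
[ 0.5288 -0.2717  0.3102] [-2.4799 -1.9256  0.0007] 4.4 [-0.565  -0.0312  1.6925  0.0002  1.4822 -0.3147]
brush 0.78 298 183 [ 0.549  -0.2635  0.1258]
brush_handle 0.83 300 181 [ 0.5517 -0.2624  0.1233]
1653 [ 0.546  -0.282   0.1576]
[[ 0.1282  0.5022 -0.8552]
 [-0.9704  0.2415 -0.0037]
 [ 0.2046  0.8304  0.5183]]
```

View pics/w1.png

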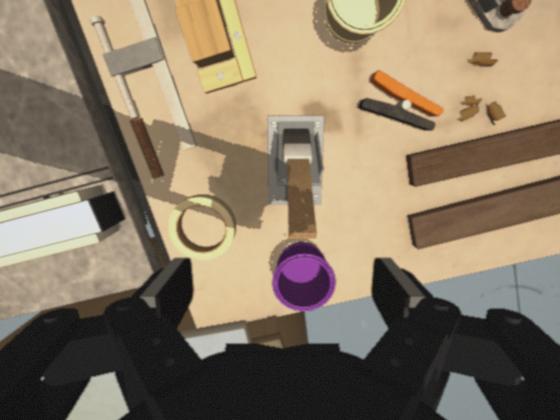

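The wrist view shows the brush in the grey stand: ferrule at (298,150), handle end at (302,235). The width axis is at -14°, which matches the tool. I'll descend onto the handle and grip.

jog_arm([
  {"fingers": -1, "x": -0.3, "y": 0.63, "z": 0, "spin": 0},
  {"fingers": -1, "x": 0, "y": 0, "z": 0.6, "spin": 0},
  {"fingers": -1, "x": 0, "y": 0, "z": 0.6, "spin": 0},
  {"fingers": -1, "x": 0, "y": 0, "z": 0.6, "spin": 0},
  {"fingers": -1, "x": 0, "y": 0, "z": 0.6, "spin": 0},
  {"fingers": -1, "x": 0, "y": 0, "z": 0.6, "spin": 0},
  {"fingers": -1, "x": 0, "y": 0, "z": 0.6, "spin": 0},
  {"fingers": -1, "x": 0, "y": 0, "z": 0.6, "spin": 0},
  {"fingers": -1, "x": 0, "y": 0, "z": 0.6, "spin": 0},
  {"fingers": -1, "x": 0, "y": 0, "z": 0.53, "spin": 0},
  {"fingers": -1, "x": 0, "y": 0, "z": 0, "spin": 0},
  {"fingers": -1, "x": 0, "y": 0, "z": 0, "spin": 0},
])

```text
clock: 5.6
tool_pos: [0.5447, -0.2827, 0.1509]
tool_rot: [-2.479, -1.928, 0.001]
contact_force: [-0.3, 0.7, 0.2]
width: 0.0855
gripper_force: 0.0
```

Run:
```python
from h import *
np.set_printoptions(precision=4,suppress=True)
s=read_state(); print(s["tool_pos"],s["tool_rot"],s["clock"])
im,d,K,T=snap("wrist"); cv2.imwrite("pics/w2.png",im[:,:,::-1])
```

```text
[ 0.5447 -0.2827  0.1509] [-2.4786 -1.9277  0.0008] 5.6
```

View pics/w2.png

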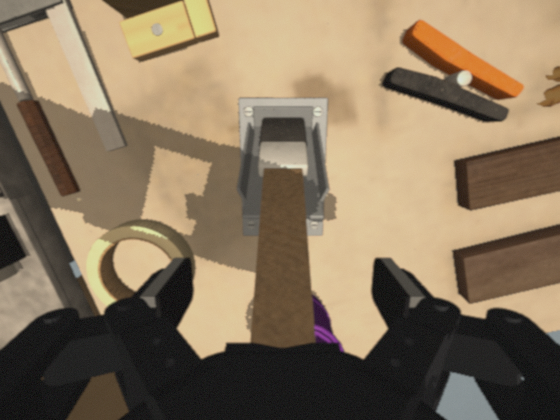

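The handle (283,270) lies centred between the open fingers at (170,280) and (395,280). I'll close on it.

jog_arm([
  {"fingers": 1, "x": 0, "y": 0, "z": 0, "spin": 0},
  {"fingers": 1, "x": 0, "y": 0, "z": 0, "spin": 0},
  {"fingers": 1, "x": 0, "y": 0, "z": 0, "spin": 0},
  {"fingers": 1, "x": 0, "y": 0, "z": 0, "spin": 0},
  {"fingers": 1, "x": 0, "y": 0, "z": 0, "spin": 0},
  {"fingers": 1, "x": 0, "y": 0, "z": 0, "spin": 0},
  {"fingers": 1, "x": 0, "y": 0, "z": 0, "spin": 0},
  {"fingers": 1, "x": 0, "y": 0, "z": 0, "spin": 0},
  {"fingers": 1, "x": 0, "y": 0, "z": 0, "spin": 0},
  {"fingers": 1, "x": 0, "y": 0, "z": 0, "spin": 0},
  {"fingers": 1, "x": 0, "y": 0, "z": 0, "spin": 0},
  {"fingers": 1, "x": 0, "y": 0, "z": 0, "spin": 0},
], force=40)

```text
clock: 6.65
tool_pos: [0.5452, -0.2842, 0.152]
tool_rot: [2.481, 1.926, -0.0]
contact_force: [-2.4, -0.9, 5.3]
width: 0.0251
gripper_force: 40.8
```

jog_arm([
  {"fingers": 1, "x": 0, "y": 0, "z": -0.25, "spin": 0},
  {"fingers": 1, "x": 0, "y": 0, "z": -0.25, "spin": 0},
  {"fingers": 1, "x": 0, "y": 0, "z": -0.5, "spin": 0},
  {"fingers": 1, "x": 0, "y": 0, "z": -0.5, "spin": 0},
  {"fingers": 1, "x": 0, "y": 0, "z": -0.5, "spin": 0},
  {"fingers": 1, "x": 0, "y": 0, "z": -0.5, "spin": 0},
  {"fingers": 1, "x": 0, "y": 0, "z": -0.5, "spin": 0},
  {"fingers": 1, "x": 0, "y": 0, "z": -0.5, "spin": 0},
  {"fingers": 1, "x": 0, "y": 0, "z": 0, "spin": 0},
  {"fingers": 1, "x": 0, "y": 0, "z": 0, "spin": 0},
])

```text
clock: 7.48
tool_pos: [0.5456, -0.2842, 0.2576]
tool_rot: [2.48, 1.925, 0.001]
contact_force: [-0.2, 0.1, -0.5]
width: 0.025
gripper_force: 40.2
```

Run:
```python
from h import *
from scipy.spatial.transform import Rotation as R
np.set_printoptions(precision=4,suppress=True)
s=read_state(); print(s["tool_pos"],s["tool_rot"],s["clock"])
im,d,K,T=snap("wrist"); cv2.imwrite("pics/w3.png",im[:,:,::-1]); W=cloud(d,K,T)
Rt=R.from_rotvec(s["tool_rot"]).as_matrix(); P=(W-s["tool_pos"])@Rt; np.save("P3.npy",P)
m=(abs(P[...,1])<.03)&(P[...,2]<.15)&(P[...,2]>.02)&(P[...,0]>0)&(P[...,0]<.12)
p=P[m]; print(len(p),p.mean(0),np.linalg.svd(p-p.mean(0),full_matrices=False)[2])
i=np.argsort(p[:,2])[-60:]; print("low end",p[i].mean(0), p[:,2].max(), p[p[:,2].argmax()], p[i][:,1].min(),p[i][:,1].max())
# pots & rail from this view
t=(abs(W[...,0]-.668)<.07)&(abs(W[...,1]+.083)<.07)&(abs(W[...,2]-.071)<.006); q=W[t]; print(len(q),cv2.minEnclosingCircle(q[:,:2].astype(np.float32)) if len(q) else '')
```

```text
[ 0.5456 -0.2842  0.2576] [2.4797 1.9255 0.0014] 7.4833
4981 [0.0437 0.0005 0.0663] [[-0.4774  0.0029 -0.8787]
 [-0.0551 -0.9981  0.0266]
 [ 0.877  -0.0611 -0.4766]]
low end [ 0.0229 -0.0026  0.146 ] 0.1499604469655956 [0.0215 0.0208 0.15  ] -0.02533805612488904 0.024644516499792313
228 ((0.6612979769706726, -0.12260192632675171), 0.02063792198896408)
```

View pics/w3.png

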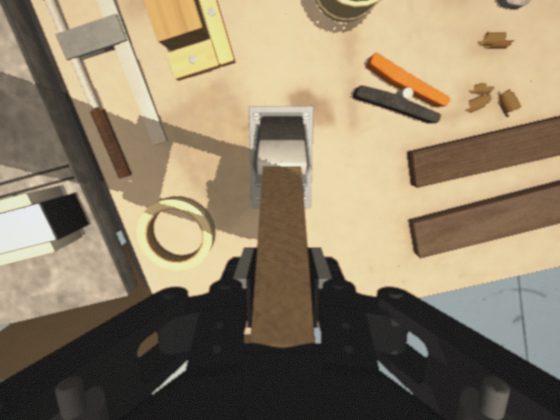

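The brush is held straight: bristle end at (282,118), handle at (280,260). Next I'll carry it over the cream pot and check before dipping.

jog_arm([
  {"fingers": 1, "x": 0.5, "y": 0.24, "z": 0, "spin": 0},
  {"fingers": 1, "x": 0.6, "y": 0.27, "z": 0, "spin": 0},
  {"fingers": 1, "x": 0.6, "y": 0.27, "z": 0, "spin": 0},
  {"fingers": 1, "x": 0.6, "y": 0.27, "z": 0, "spin": 0},
  {"fingers": 1, "x": 0.6, "y": 0.27, "z": 0, "spin": 0},
  {"fingers": 1, "x": 0.6, "y": 0.27, "z": 0, "spin": 0},
  {"fingers": 1, "x": 0.6, "y": 0.27, "z": 0, "spin": 0},
  {"fingers": 1, "x": 0.6, "y": 0.27, "z": 0, "spin": 0},
  {"fingers": 1, "x": 0.5, "y": 0.26, "z": 0, "spin": 0},
  {"fingers": 1, "x": 0, "y": 0, "z": 0, "spin": 0},
  {"fingers": 1, "x": 0, "y": 0, "z": 0, "spin": 0},
  {"fingers": 1, "x": 0, "y": 0, "z": 0, "spin": 0},
])

```text
clock: 8.53
tool_pos: [0.6528, -0.1508, 0.2555]
tool_rot: [-2.481, -1.926, 0.002]
contact_force: [0.5, -1.0, 0.3]
width: 0.0251
gripper_force: 40.2
```

Run:
```python
from h import *
from scipy.spatial.transform import Rotation as R
np.set_printoptions(precision=4,suppress=True)
s=read_state(); print(s["tool_pos"],s["tool_rot"],s["clock"])
im,d,K,T=snap("wrist"); cv2.imwrite("pics/w4.png",im[:,:,::-1]); W=cloud(d,K,T)
Rt=R.from_rotvec(s["tool_rot"]).as_matrix(); P=(W-s["tool_pos"])@Rt
m=(abs(P[...,1])<.022)&(W[...,2]>.1)&(P[...,0]>0.02); p=P[m]; i=p[:,0].argsort()[-80:]; print("brush end pts",p[i].mean(0),p[i][-1], "zmax",p[:,2].max())
t=np.hypot(W[...,0]-.669,W[...,1]+.083)<.06; t&=(abs(W[...,2]-.072)<.004); q=W[t].astype(np.float32)
print(len(q),cv2.minEnclosingCircle(q[:,:2]))
from scipy.optimize import least_squares
f=least_squares(lambda a:np.hypot(q[:,0]-a[0],q[:,1]-a[1])-a[2],[.669,-.083,.04],loss='soft_l1',f_scale=.002).x; print("circle",f)
t=(abs(W[...,0]-.48)<.04)&(abs(W[...,1]+.007)<.1)&(abs(W[...,2]-.04)<.004); print(t.sum(), cv2.minAreaRect(W[t][:,:2].astype(np.float32)) if t.sum()>50 else '')
```

```text
[ 0.6528 -0.1508  0.2555] [-2.4807 -1.926   0.0019] 8.5333
brush end pts [0.0784 0.0003 0.1248] [0.079  0.0174 0.1283] zmax 0.12831524510454173Traceback (most recent call last):
  File "<stdin>", line 9, in <module>
cv2.error: OpenCV(4.12.0) /io/opencv/modules/imgproc/src/shapedescr.cpp:201: error: (-215:Assertion failed) count >= 0 && (depth == CV_32F || depth == CV_32S) in function 'minEnclosingCircle'
```

View pics/w4.png

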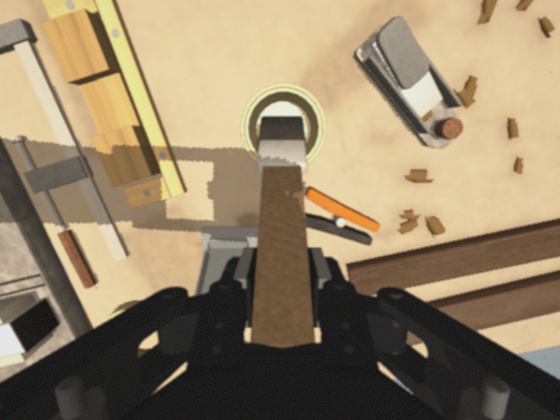

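The wrist view shows the bristles (283,128) over the cream pot's mouth (283,127, radius 43 px). That puts the pot centre 6 mm behind the tip, so I'll dip about 30 mm.

jog_arm([
  {"fingers": 1, "x": 0.1, "y": 0, "z": 0.35, "spin": 0},
  {"fingers": 1, "x": 0, "y": 0, "z": 0.4, "spin": 0},
  {"fingers": 1, "x": 0, "y": 0, "z": 0.4, "spin": 0},
  {"fingers": 1, "x": 0, "y": 0, "z": 0.4, "spin": 0},
  {"fingers": 1, "x": 0, "y": 0, "z": 0.4, "spin": 0},
  {"fingers": 1, "x": 0, "y": 0, "z": 0.4, "spin": 0},
  {"fingers": 1, "x": 0, "y": 0, "z": 0.4, "spin": 0},
  {"fingers": 1, "x": 0, "y": 0, "z": 0, "spin": 0},
  {"fingers": 1, "x": 0, "y": 0, "z": 0, "spin": 0},
  {"fingers": 1, "x": 0, "y": 0, "z": 0, "spin": 0},
  {"fingers": 1, "x": 0, "y": 0, "z": 0, "spin": 0},
  {"fingers": 1, "x": 0, "y": 0, "z": 0, "spin": 0},
])

```text
clock: 9.58
tool_pos: [0.6546, -0.1478, 0.1753]
tool_rot: [2.48, 1.926, 0.002]
contact_force: [-0.4, 0.3, -1.2]
width: 0.0251
gripper_force: 40.2
```

jog_arm([
  {"fingers": 1, "x": 0, "y": 0, "z": -0.35, "spin": 0},
  {"fingers": 1, "x": 0, "y": 0, "z": -0.4, "spin": 0},
  {"fingers": 1, "x": 0, "y": 0, "z": -0.4, "spin": 0},
  {"fingers": 1, "x": 0, "y": 0, "z": -0.4, "spin": 0},
  {"fingers": 1, "x": 0, "y": 0, "z": -0.4, "spin": 0},
  {"fingers": 1, "x": 0, "y": 0, "z": -0.4, "spin": 0},
  {"fingers": 1, "x": 0, "y": 0, "z": -0.4, "spin": 0},
  {"fingers": 1, "x": 0, "y": 0, "z": 0, "spin": 0},
])

```text
clock: 10.25
tool_pos: [0.6554, -0.1481, 0.2609]
tool_rot: [2.477, 1.924, 0.005]
contact_force: [0.8, 0.1, 0.1]
width: 0.0254
gripper_force: 40.2
```

jog_arm([
  {"fingers": 1, "x": 0.04, "y": -0.35, "z": 0, "spin": 0},
  {"fingers": 1, "x": 0.09, "y": -0.65, "z": 0, "spin": 0},
  {"fingers": 1, "x": 0.09, "y": -0.65, "z": 0, "spin": 0},
  {"fingers": 1, "x": 0.09, "y": -0.65, "z": 0, "spin": 0},
  {"fingers": 1, "x": 0.09, "y": -0.65, "z": 0, "spin": 0},
  {"fingers": 1, "x": 0.09, "y": -0.65, "z": 0, "spin": 0},
  {"fingers": 1, "x": 0.09, "y": -0.65, "z": 0, "spin": 0},
  {"fingers": 1, "x": 0.09, "y": -0.65, "z": 0, "spin": 0},
  {"fingers": 1, "x": 0.09, "y": -0.65, "z": 0, "spin": 0},
  {"fingers": 1, "x": 0.09, "y": -0.65, "z": 0, "spin": 0},
  {"fingers": 1, "x": 0.09, "y": -0.69, "z": 0, "spin": 0},
  {"fingers": 1, "x": 0, "y": 0, "z": 0, "spin": 0},
  {"fingers": 1, "x": 0, "y": 0, "z": 0, "spin": 0},
  {"fingers": 1, "x": 0, "y": 0, "z": 0, "spin": 0},
])

```text
clock: 11.42
tool_pos: [0.461, -0.0692, 0.2565]
tool_rot: [2.481, 1.926, 0.0]
contact_force: [-1.2, 0.1, -0.0]
width: 0.0253
gripper_force: 40.2
```

Run:
```python
from h import *
from scipy.spatial.transform import Rotation as R
np.set_printoptions(precision=4,suppress=True)
s=read_state(); print(s["tool_pos"],s["clock"],s["contact_force"])
im,d,K,T=snap("wrist"); cv2.imwrite("pics/w5.png",im[:,:,::-1]); W=cloud(d,K,T)
Rt=R.from_rotvec(s["tool_rot"]).as_matrix(); P=(W-s["tool_pos"])@Rt
m=(abs(P[...,1])<.022)&(W[...,2]>.1)&(P[...,0]>0.02); p=P[m]; i=p[:,0].argsort()[-80:]; e=p[i].mean(0); print("brush end",e,Rt@e+s["tool_pos"])
t=(abs(W[...,0]-.48)<.05)&(abs(W[...,1]+.007)<.12)&(abs(W[...,2]-.04)<.005); q=W[t]; print(t.sum()); 
if len(q): print(q.min(0),q.max(0),cv2.minAreaRect(q[:,:2].astype(np.float32)),np.histogram(q[:,1],12))
```

```text
[ 0.461  -0.0692  0.2565] 11.4167 [-1.1682  0.0802 -0.0477]
brush end [0.0784 0.0005 0.1247] [0.481  0.0066 0.1318]
3481
[ 0.4537 -0.0975  0.035 ] [0.5081 0.0826 0.0433] ((0.48094120621681213, -0.0074717700481414795), (0.0499897338449955, 0.18026037514209747), 1.5684418678283691) (array([233, 220, 176, 103,   3,   0,   0,  25, 653, 674, 695, 699]), array([-0.0975, -0.0825, -0.0675, -0.0525, -0.0374, -0.0224, -0.0074,
        0.0076,  0.0226,  0.0376,  0.0526,  0.0676,  0.0826]))
```

View pics/w5.png

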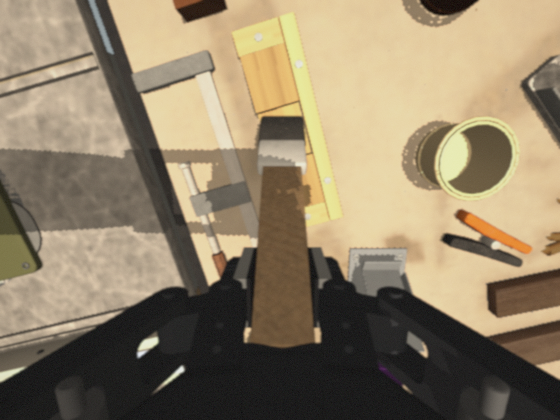

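The bristle end (282,125) is over the notch, and the rail centre measures (0.481,-0.0075). Next is the descent.

jog_arm([
  {"fingers": 1, "x": 0, "y": 0, "z": 0.4, "spin": 0},
  {"fingers": 1, "x": 0, "y": 0, "z": 0.4, "spin": 0},
  {"fingers": 1, "x": 0, "y": 0, "z": 0.4, "spin": 0},
  {"fingers": 1, "x": 0, "y": 0, "z": 0.4, "spin": 0},
  {"fingers": 1, "x": 0, "y": 0, "z": 0.4, "spin": 0},
  {"fingers": 1, "x": 0, "y": 0, "z": 0.4, "spin": 0},
  {"fingers": 1, "x": 0, "y": 0, "z": 0.4, "spin": 0},
  {"fingers": 1, "x": 0, "y": 0, "z": 0.3, "spin": 0},
  {"fingers": 1, "x": 0, "y": 0, "z": 0, "spin": 0},
  {"fingers": 1, "x": 0, "y": 0, "z": 0, "spin": 0},
  {"fingers": 1, "x": 0, "y": 0, "z": 0, "spin": 0},
])

```text
clock: 12.38
tool_pos: [0.4611, -0.0692, 0.164]
tool_rot: [2.481, 1.926, 0.001]
contact_force: [0.3, -0.8, -0.7]
width: 0.0252
gripper_force: 40.1
```

jog_arm([
  {"fingers": 1, "x": 0, "y": 0, "z": 0.05, "spin": 0},
  {"fingers": 1, "x": 0, "y": 0, "z": 0.05, "spin": 0},
  {"fingers": 1, "x": 0, "y": 0, "z": 0.05, "spin": 0},
  {"fingers": 1, "x": 0, "y": 0, "z": 0, "spin": 0},
  {"fingers": 1, "x": 0, "y": 0, "z": 0, "spin": 0},
])

```text
clock: 12.8
tool_pos: [0.4607, -0.0691, 0.159]
tool_rot: [2.481, 1.927, 0.0]
contact_force: [0.5, -0.6, -0.3]
width: 0.025
gripper_force: 40.1
```

jog_arm([
  {"fingers": 1, "x": 0, "y": 0, "z": 0.05, "spin": 0},
  {"fingers": 1, "x": 0, "y": 0, "z": 0.05, "spin": 0},
  {"fingers": 1, "x": 0, "y": 0, "z": 0, "spin": 0},
])

```text
clock: 13.05
tool_pos: [0.4605, -0.0691, 0.1555]
tool_rot: [-2.481, -1.926, 0.001]
contact_force: [-0.3, 0.4, -0.4]
width: 0.0253
gripper_force: 40.1
```

jog_arm([
  {"fingers": 1, "x": 0, "y": 0, "z": 0.05, "spin": 0},
  {"fingers": 1, "x": 0, "y": 0, "z": 0, "spin": 0},
])

```text
clock: 13.22
tool_pos: [0.4605, -0.0691, 0.1541]
tool_rot: [-2.481, -1.926, 0.0]
contact_force: [-0.2, -0.7, -0.4]
width: 0.0253
gripper_force: 40.1
```

jog_arm([
  {"fingers": 1, "x": 0, "y": 0, "z": 0.04, "spin": 0},
  {"fingers": 1, "x": 0, "y": 0, "z": 0, "spin": 0},
])

```text
clock: 13.38
tool_pos: [0.4608, -0.0693, 0.1537]
tool_rot: [2.481, 1.927, -0.0]
contact_force: [-1.3, -0.2, 2.6]
width: 0.0252
gripper_force: 40.5
```

jog_arm([
  {"fingers": 1, "x": 0, "y": 0, "z": 0.03, "spin": 0},
  {"fingers": 1, "x": 0, "y": 0, "z": 0, "spin": 0},
])

```text
clock: 13.55
tool_pos: [0.461, -0.0696, 0.1534]
tool_rot: [2.48, 1.926, -0.001]
contact_force: [-2.6, -2.4, 6.2]
width: 0.0251
gripper_force: 40.9
```

Contact at about 6 N. I'll hold briefly, then lift.

jog_arm([
  {"fingers": 1, "x": 0, "y": 0, "z": 0, "spin": 0},
  {"fingers": 1, "x": 0, "y": 0, "z": 0, "spin": 0},
  {"fingers": 1, "x": 0, "y": 0, "z": 0, "spin": 0},
  {"fingers": 1, "x": 0, "y": 0, "z": 0, "spin": 0},
])

```text
clock: 13.88
tool_pos: [0.461, -0.0696, 0.1535]
tool_rot: [2.48, 1.926, -0.001]
contact_force: [-2.7, -1.4, 6.5]
width: 0.0253
gripper_force: 40.9
```

jog_arm([
  {"fingers": 1, "x": 0, "y": 0, "z": -0.2, "spin": 0},
  {"fingers": 1, "x": 0, "y": 0, "z": -0.4, "spin": 0},
  {"fingers": 1, "x": 0, "y": 0, "z": -0.5, "spin": 0},
  {"fingers": 1, "x": 0, "y": 0, "z": -0.5, "spin": 0},
  {"fingers": 1, "x": 0, "y": 0, "z": -0.5, "spin": 0},
  {"fingers": 1, "x": 0, "y": 0, "z": -0.5, "spin": 0},
  {"fingers": 1, "x": 0, "y": 0, "z": -0.5, "spin": 0},
  {"fingers": 1, "x": 0, "y": 0, "z": -0.4, "spin": 0},
  {"fingers": 1, "x": 0, "y": 0, "z": 0, "spin": 0},
  {"fingers": 1, "x": 0, "y": 0, "z": 0, "spin": 0},
])

```text
clock: 14.72
tool_pos: [0.4611, -0.0692, 0.2582]
tool_rot: [2.48, 1.926, 0.002]
contact_force: [-0.4, 0.8, -0.6]
width: 0.0252
gripper_force: 40.2
```

Run:
```python
from h import *
from scipy.spatial.transform import Rotation as R
np.set_printoptions(precision=4,suppress=True)
s=read_state(); print(s["tool_pos"],s["clock"],s["contact_force"])
im,d,K,T=snap("wrist"); W=cloud(d,K,T)
Rt=R.from_rotvec(s["tool_rot"]).as_matrix(); P=(W-s["tool_pos"])@Rt
m=(abs(P[...,1])<.022)&(W[...,2]>.1)&(P[...,0]>0.02); p=P[m]; i=p[:,0].argsort()[-80:]; e=p[i].mean(0); print("brush end",e,p[:,2].max())
dl=np.array([.5452,-.2835])-s["tool_pos"][:2]; print("to stand, tool units", (Rt.T@np.r_[dl,0])/.03)
```

```text
[ 0.4611 -0.0692  0.2582] 14.7167 [-0.4454  0.8013 -0.6207]
brush end [0.0784 0.0008 0.1246] 0.12770671779291745
to stand, tool units [-6.227   4.4863  0.008 ]
```

jog_arm([
  {"fingers": 1, "x": -0.3, "y": 0.2, "z": 0, "spin": 0},
  {"fingers": 1, "x": -0.6, "y": 0.43, "z": 0, "spin": 0},
  {"fingers": 1, "x": -0.6, "y": 0.43, "z": 0, "spin": 0},
  {"fingers": 1, "x": -0.6, "y": 0.43, "z": 0, "spin": 0},
  {"fingers": 1, "x": -0.6, "y": 0.43, "z": 0, "spin": 0},
  {"fingers": 1, "x": -0.6, "y": 0.43, "z": 0, "spin": 0},
  {"fingers": 1, "x": -0.6, "y": 0.43, "z": 0, "spin": 0},
  {"fingers": 1, "x": -0.6, "y": 0.43, "z": 0, "spin": 0},
  {"fingers": 1, "x": -0.6, "y": 0.43, "z": 0, "spin": 0},
  {"fingers": 1, "x": -0.6, "y": 0.43, "z": 0, "spin": 0},
  {"fingers": 1, "x": -0.5, "y": 0.43, "z": 0, "spin": 0},
  {"fingers": 1, "x": 0, "y": 0, "z": 0, "spin": 0},
  {"fingers": 1, "x": 0, "y": 0, "z": 0, "spin": 0},
])

```text
clock: 15.85
tool_pos: [0.5449, -0.2838, 0.2554]
tool_rot: [-2.481, -1.923, 0.002]
contact_force: [-0.9, 0.7, -0.2]
width: 0.0254
gripper_force: 40.1
```

jog_arm([
  {"fingers": 1, "x": 0, "y": 0, "z": 0.4, "spin": 0},
  {"fingers": 1, "x": 0, "y": 0, "z": 0.4, "spin": 0},
  {"fingers": 1, "x": 0, "y": 0, "z": 0.4, "spin": 0},
  {"fingers": 1, "x": 0, "y": 0, "z": 0.4, "spin": 0},
  {"fingers": 1, "x": 0, "y": 0, "z": 0.4, "spin": 0},
  {"fingers": 1, "x": 0, "y": 0, "z": 0, "spin": 0},
  {"fingers": 1, "x": 0, "y": 0, "z": 0, "spin": 0},
])

```text
clock: 16.43
tool_pos: [0.5447, -0.2822, 0.1957]
tool_rot: [-2.479, -1.925, 0.001]
contact_force: [0.6, -0.2, -0.5]
width: 0.0254
gripper_force: 40.2
```

jog_arm([
  {"fingers": 1, "x": -0.03, "y": 0.02, "z": 0.3, "spin": 0},
  {"fingers": 1, "x": 0, "y": 0, "z": 0.3, "spin": 0},
  {"fingers": 1, "x": 0, "y": 0, "z": 0.3, "spin": 0},
  {"fingers": 1, "x": 0, "y": 0, "z": 0.3, "spin": 0},
  {"fingers": 1, "x": 0, "y": 0, "z": 0.1, "spin": 0},
  {"fingers": 1, "x": 0, "y": 0, "z": 0, "spin": 0},
  {"fingers": 1, "x": 0, "y": 0, "z": 0, "spin": 0},
])

```text
clock: 17.02
tool_pos: [0.5456, -0.2838, 0.158]
tool_rot: [-2.481, -1.926, 0.0]
contact_force: [0.1, 0.5, 0.0]
width: 0.0247
gripper_force: 40.2
```

jog_arm([
  {"fingers": 1, "x": 0, "y": 0, "z": 0.08, "spin": 0},
  {"fingers": 1, "x": 0, "y": 0, "z": 0, "spin": 0},
  {"fingers": 1, "x": 0, "y": 0, "z": 0, "spin": 0},
])

```text
clock: 17.27
tool_pos: [0.5459, -0.2839, 0.1563]
tool_rot: [2.481, 1.926, 0.0]
contact_force: [0.3, 0.1, -0.9]
width: 0.0248
gripper_force: 40.2
```

jog_arm([
  {"fingers": 1, "x": 0, "y": 0, "z": 0.07, "spin": 0},
  {"fingers": 1, "x": 0, "y": 0, "z": 0, "spin": 0},
  {"fingers": 1, "x": 0, "y": 0, "z": 0, "spin": 0},
])

```text
clock: 17.52
tool_pos: [0.5457, -0.2838, 0.1538]
tool_rot: [-2.481, -1.927, 0.0]
contact_force: [-0.2, 0.4, -0.4]
width: 0.025
gripper_force: 40.2
```

jog_arm([
  {"fingers": 1, "x": 0, "y": 0, "z": 0.05, "spin": 0},
  {"fingers": 1, "x": 0, "y": 0, "z": 0, "spin": 0},
  {"fingers": 1, "x": 0, "y": 0, "z": 0, "spin": 0},
])

```text
clock: 17.77
tool_pos: [0.5458, -0.2839, 0.1523]
tool_rot: [2.481, 1.926, -0.0]
contact_force: [-0.0, 0.4, -0.4]
width: 0.0252
gripper_force: 40.2
```

jog_arm([
  {"fingers": 0.3, "x": 0, "y": 0, "z": 0, "spin": 0},
  {"fingers": 0.2, "x": 0, "y": 0, "z": 0, "spin": 0},
  {"fingers": 0, "x": 0, "y": 0, "z": 0, "spin": 0},
  {"fingers": -0.5, "x": 0, "y": 0, "z": 0, "spin": 0},
  {"fingers": -1, "x": 0, "y": 0, "z": 0, "spin": 0},
  {"fingers": -1, "x": 0, "y": 0, "z": 0, "spin": 0},
  {"fingers": -1, "x": 0, "y": 0, "z": 0, "spin": 0},
  {"fingers": -1, "x": 0, "y": 0, "z": 0, "spin": 0},
  {"fingers": -1, "x": 0, "y": 0, "z": 0, "spin": 0},
  {"fingers": -1, "x": 0, "y": 0, "z": 0, "spin": 0},
])

```text
clock: 18.6
tool_pos: [0.5458, -0.2838, 0.1523]
tool_rot: [2.481, 1.927, 0.0]
contact_force: [-0.2, -0.8, 0.1]
width: 0.0852
gripper_force: 0.0
```

jog_arm([
  {"fingers": -1, "x": 0, "y": 0, "z": -0.3, "spin": 0},
  {"fingers": -1, "x": 0, "y": 0, "z": -0.5, "spin": 0},
  {"fingers": -1, "x": 0, "y": 0, "z": -0.6, "spin": 0},
  {"fingers": -1, "x": 0, "y": 0, "z": -0.6, "spin": 0},
  {"fingers": -1, "x": 0, "y": 0, "z": -0.6, "spin": 0},
  {"fingers": -1, "x": 0, "y": 0, "z": -0.6, "spin": 0},
  {"fingers": -1, "x": 0, "y": 0, "z": -0.6, "spin": 0},
  {"fingers": -1, "x": 0, "y": 0, "z": -0.6, "spin": 0},
  {"fingers": -1, "x": 0, "y": 0, "z": -0.6, "spin": 0},
  {"fingers": -1, "x": 0, "y": 0, "z": -0.3, "spin": 0},
  {"fingers": -1, "x": 0, "y": 0, "z": 0, "spin": 0},
  {"fingers": -1, "x": 0, "y": 0, "z": 0, "spin": 0},
])

```text
clock: 19.6
tool_pos: [0.5458, -0.2839, 0.3118]
tool_rot: [2.481, 1.926, 0.0]
contact_force: [0.6, -0.6, -0.5]
width: 0.0851
gripper_force: 0.0
```

Run:
```python
from h import *
np.set_printoptions(precision=4,suppress=True)
s=read_state(); print(s["tool_pos"],s["clock"],s["contact_force"])
im,d,K,T=snap("wrist"); W=cloud(d,K,T); cv2.imwrite("pics/w6.png",im[:,:,::-1])
m=(W[...,2]>.115)&(W[...,2]<.2)&(abs(W[...,0]-.545)<.06)&(abs(W[...,1]+.28)<.08); p=W[m]; print(len(p),p.mean(0)); print(np.linalg.svd(p-p.mean(0),full_matrices=False)[2])
```

```text
[ 0.5458 -0.2839  0.3118] 19.6 [ 0.6044 -0.6168 -0.511 ]
1609 [ 0.5467 -0.283   0.1575]
[[-0.133  -0.5081  0.851 ]
 [-0.9681  0.2504 -0.0018]
 [-0.2122 -0.8241 -0.5252]]
```

View pics/w6.png

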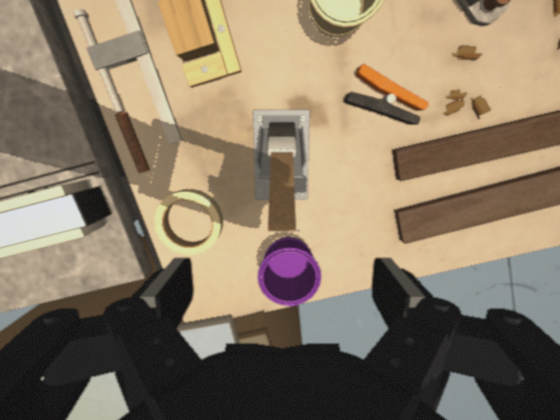

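The brush is back in its stand (282,150 to 282,230), within about 1 mm of its starting pose. The gripper is clear of it.

```bash
python3 -c "from workcell import *; print(finish_job())"
```

```text
the job is handed in; nothing more can be done
None
```

I dipped the brush about 28 mm into the cream pot, pressed it at about 6 N on the maple rail's notch floor, put it back in its stand within about 1 mm of its start, and handed the job in at about 20 s; no verdict was returned.

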